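Park the pressing roller in its rest

TASK

With the fingertips, push the metal roller slowly and steadily up the ramp of its rest, over the small step at the top and into its seat against the stop, without flicking it or letting it roll back down. Then push the swinging keeper bar round until it is fully closed across the lane behind the roller. Do not lift or carry the roller, and leave the other things on the bench where they are.

Things in the scene. Friction and masses are not known exactly. Their poses are not given: they have to be found in the camera images.
- rest: Roller rest: small pale wooden ramp with low steel side rails, fixed to the bench, 311 long x 145 wide (mm). Origin on the bench top under its middle; x points uphill along the lane, y left when looking uphill, z up. Lane 88 wide between rails; rails 8 thick, standing 12 above the lane. Foot lip x -180 to -172, 18 high.
- slope_foot (a point): Point on the lane where the slope begins: x -90, y 0, z 12 mm in the rest's frame. Before it (x -172 to -90) the apron is level at z 12; after it the lane rises straight to z 33 at x 60. A roller let go on the slope rolls back.
- step (a point): Lane middle at the top of the small step: x 72, z 33 mm in the rest's frame. The crest is level from x 60 to 72; then the lane drops 2.5 mm into the seat (z 30.5, x 72 to 113), which ends at the stop block (x 113 to 131, top z 65). Rail tops here at z 43.
- seat (a point): Where the roller's centre lies when it sits in the seat against the stop: x 88, y 0, z 55.5 mm in the rest's frame. It stays there by itself when let go, with up to 4 mm of play downhill. A roller pushed off-centre skews a little between the rails and may catch on the step until it is pushed on against the stop, which squares it.
- roller: Plain aluminium roller, 50 diameter x 84 long with a 12 dia x 7 long steel journal at each end, about 0.5 kg, lying across the lane on the level apron at the ramp's foot; it rolls freely. Origin at its centre; its y axis is the roller's axis (it turns about y as it rolls).
- keeper (a joint): Swing of the flat steel keeper bar on its post left of the lane, rad, growing counter-clockwise from above: 0 open (bar points out to the rest's left and 20 deg downhill), 2.79 fully closed at its end stop (bar straight across the lane along the rest's -y, just behind the seated roller). It swings over the rails on the downhill side. Light friction (0.5 N at the end); stays where left.
- keeper_pivot (a point): Point on the keeper's pivot axis at mid-height of the bar; fixed at x 53, y 68, z 62 mm in the rest's frame. The bar is 128 long from here, 10 thick, 20 high (z 52 to 72); the pivot's top is at z 76. A catch post for the closed bar, 70 high, stands right of the lane at x 59 to 71, y -63.
- keeper_tip (a point): Middle of the keeper bar's free end, 128 mm from the pivot, at the bar's mid-height.
- tin: Bystander, to be left alone: paper-labelled metal tin, 60 dia x 85 high (mm). Origin at the centre of its underside.
- dowel: Bystander, to be left alone: plain wooden dowel standing on end, 32 dia x 70 high (mm). Origin at the centre of its underside.
- cup: Bystander, to be left alone: small brass bowl, 60 dia x 45 high (mm). Origin at the centre of its underside.
- sleeve: Bystander, to be left alone: short steel sleeve standing on end, 48 dia x 40 high (mm). Origin at the centre of its underside.
- jar: Bystander, to be left alone: squat jar with a black cap, 64 dia x 75 high (mm). Origin at the centre of its underside.
- die: Bystander, to be left alone: flat black strap-cutting die, 200 x 45 x 18, lying on the green cutting board (mm). Origin at the centre of its underside.
- mallet: Bystander, to be left alone: hammer with a 260 long handle lying on the bench (mm).
Things that resemble listed ones, but are neither listed nor needed, are in the scene too. What is shaped like the roller but orange or turquoise is not meant.

How it is judged:
By the outcome, as a careful person would: the job done as asked, in the order asked, and still so for the second after the job is handed in, with the robot touching nothing.
It also fails if it takes over 64 s, if anything falls off the work surface, if the arm or the gripper's body presses on something with over 40 N, if the wrist force passes 120 N, or if a joint passes its speed limit or range.

ROBOT

A 7-joint arm with a two-finger parallel gripper is mounted at the origin on the work surface. World frame = base frame: x ahead of the robot, y to its left, z up, the work surface at z = 0. Lengths are in mm, angles in rad, forces in N, time in s.
With the tool pointing down it reaches from about 400 to 875 mm from the base axis. Payload 4.4 kg.
Tool frame: the origin (TCP) lies on the centre line of the jaws, within the pads' length; the fingertips stand 25 mm ahead of it and the grasp point (between the pads) lies 6 mm ahead of it; x points along the fingers, y is the direction in which the jaws open and shut, and the axes are right-handed (so a half turn about x gives the same grasp; the last joint's range is limited). The gripper opens to 85 mm and grips with 20 to 120 N. Pads are 22 mm wide; open, the fingers measure 114 mm over their backs; the gripper's body (76 mm by 85 mm) begins 54 mm behind the grasp point. The pads swing forward as they close: fully open they stand 13 mm farther back than shut.
Start: joints at [-1.342, 0.628, 0.038, 1.517, -0.027, 0.996, -0.02], TCP at [188.833, 621.98, 256.313] pointing down, gripper open.
Joint ranges: [-3.06, 3.06], [-0.37, 2.12], [-1.25, 1.32], [0.18, 2.47], [-1.1, 4.24], [0.23, 1.98], [-2.94, 2.94]. Speed limits (rad/s): [2.57, 2.57, 3.14, 3.14, 3.14, 3.14, 3.14].

INTERFACE

Orientations are given as [roll, pitch, yaw] about the fixed x, y, z axes, in that order (R = Rz(yaw) Ry(pitch) Rx(roll)).
In Python, from cell import * gives the robot as it stands. The module is installed in compiled form; this text tells all that it offers.
- The arm moves only by the tool jog_arm, never from a script. Its argument "series" is a list of rows, each a list of 3 entries, a list of its own where there are three numbers: the turn, a rotation vector about the tool's x, y, z in degrees, then the shift along the tool's x, y, z in mm, then the gripper's target within -1 to 1 (shut at 1, half-way at 0, fully open at -1). In form: [[[rx, ry, rz], [dx, dy, dz], hand], ...]. A call has 1 to 8 rows; each row shifts and turns the commanded pose from where the row before left it, along the tool's axes as they then stand; what a row does not reach is not made up. A row lasts 1/8 s, in which the tool goes at most 62.5 mm and 10.7 degrees, less where a joint would pass 70% of its speed; a pose out of reach is approached as far as the arm can. A call is refused whole if a number of a shift passes 62.5 or a number of a turn 10.7, either way. A call with a gripper value outside its range is refused whole. The fingers move at their own pace and stop on an object; the grip force is fixed at half the most. Time passes only in rows, so rows that do not move let the fingers close. It gives the time, the measured TCP pose, the force and the opening at its end, in the units of the state.
- read_state(): the state, without advancing time (a new reading comes with each control period).
- get_image(name): name is "scene" or "top" or "wrist"; returns a dict with "img" (400x640x3 uint8, red, green, blue), "range_z" (400x640 float32, mm along the optical axis (not along the pixel's ray), 0 where there is no reading), "fovy" (degrees; the focal length in pixels is half the picture's height over the tangent of half this angle, whatever the lens; pixels are square), "cx", "cy" (the principal point, pixels), "cam_to_world" (4x4, takes a point from camera to world coordinates). Camera axes: x right, y up, looking along -z (the intrinsics and any distortion apply to the point x, -y, -z); pixel columns grow to the right and rows downward; lengths in mm; the calibration is good to about 2 mm. A picture is of the moment at which its call begins.
- finish_job(): hands the job in, once; it reports no verdict.
The state is a dict: "clock": time; "qpos": joint angles; "qd": joint speeds; "tau": joint torques, N m; "eef_pos": TCP position; "tool_rot": TCP orientation; "force": force on the tool from outside, world axes, zero at the start; "torque": the same for the moment, N m; "width": finger opening in mm.
Only numpy, scipy, OpenCV 4.12 (cv2) and the standard library are available. Lean on these libraries where they do the work, as an engineer would, in place of code of your own. Each camera call takes 0.05 s, during which the arm holds its last target. There are 200 camera calls.

## Working session

There is one attempt and no reset: what is moved stays moved. The work goes in short steps, Python scripts to look and compute and a tool call to move; the robot and the scene stay as the last step left them, time stands still between calls to the robot, and variables do not carry over. Pictures are saved under pics/ and viewed, about 8 in all and at most 12, crops included, and the job is handed in when it is done.

Besides the shell and the picture viewer there is one more tool, called after "Call:" as name(argument=value, ...) on one line, values as JSON. jog_arm: Moves the arm, as the interface text tells. Its arguments: {"type":"object","properties":{"series":{"type":"array"}},"required":["series"]}

```bash
mkdir -p pics
cat > h.py <<'E'
from cell import *
import numpy as np, cv2
def grab(n):
    d=get_image(n); np.savez(f'{n}.npz',**d); return d
def pts(d):
    f=200/np.tan(np.radians(d['fovy'])/2); v,u=np.mgrid[0:400,0:640]; z=d['range_z']
    P=np.stack([(u-d['cx'])/f*z,-(v-d['cy'])/f*z,-z,np.ones_like(z)],-1)
    return (P@np.asarray(d['cam_to_world']).T)[...,:3]
E
python3 - <<'E'
from h import *
s=read_state(); print(s)
for n in('scene','top'):
    d=grab(n); cv2.imwrite(f'pics/{n}1.png',d['img'][...,::-1]); print({k:d[k] for k in d if k not in('img','range_z')},(d['range_z']>0).mean())
E
```

```text
{'clock': 0.0, 'qpos': array([-1.34179081,  0.62935568,  0.03845818,  1.51836649, -0.02701097,
        0.99629419, -0.02000004]), 'qd': array([-0.00219813,  0.00087459, -0.0005876 ,  0.00016962,  0.00122929,
        0.00164106,  0.00012343]), 'tau': array([-7.94805183e-04, -5.63396645e+01,  1.22571945e+00, -1.93451446e+01,
        1.08895783e-02,  1.03404510e-02, -3.11867971e-06]), 'eef_pos': array([188.67022869, 621.4134394 , 255.38362779]), 'tool_rot': array([-1.5571609 ,  1.56889107, -1.85198553]), 'force': array([0.08883487, 0.37228356, 0.58317506]), 'torque': array([-0.01529498,  0.0456846 ,  0.09315456]), 'width': 85.22519447095492}
{'fovy': 57.33251449075963, 'cx': 316.6604004102589, 'cy': 198.13271897130852, 'cam_to_world': array([[ 7.91438231e-01, -3.70234867e-01,  4.86365777e-01,
         1.10211291e+03],
       [ 6.11144192e-01,  4.64548416e-01, -6.40856884e-01,
        -7.46636954e+02],
       [ 1.13271120e-02,  8.04438259e-01,  5.93928265e-01,
         7.09050198e+02],
       [ 0.00000000e+00,  0.00000000e+00,  0.00000000e+00,
         1.00000000e+00]])} 0.996171875
{'fovy': 44.00486825270144, 'cx': 312.26886733226576, 'cy': 206.1277334321286, 'cam_to_world': array([[ 1.10438451e-02,  9.97111400e-01, -7.51457821e-02,
         4.19115349e+02],
       [-9.99933025e-01,  1.07524373e-02, -4.28138047e-03,
        -2.50759306e+01],
       [-3.46101297e-03,  7.51880322e-02,  9.97163367e-01,
         1.91739453e+03],
       [ 0.00000000e+00,  0.00000000e+00,  0.00000000e+00,
         1.00000000e+00]])} 0.99612109375
```

View pics/scene1.png

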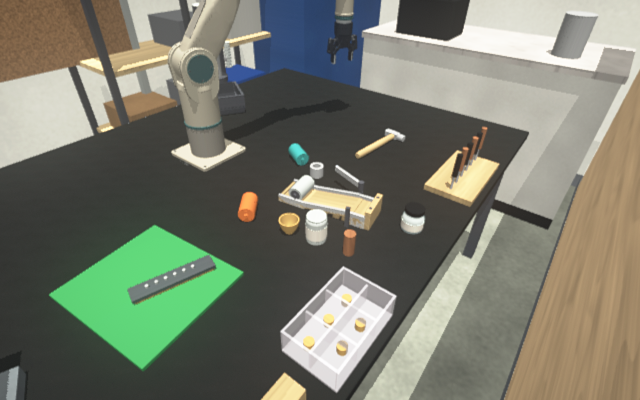

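View pics/top1.png

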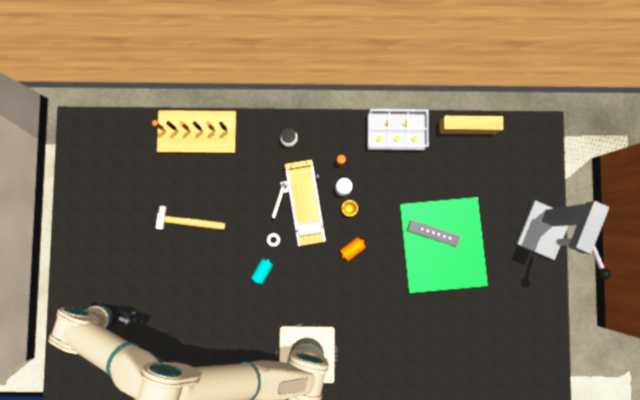

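The scene image shows the rest at about (330,200), with the aluminium roller on its apron at (301,187). The turquoise one at (298,154) and the orange one at (248,206) are decoys. In the top image the roller is at (312,229) and uphill points up the picture. The keeper pivot is at (284,185), with the bar pointing to (276,215), so it's already partly swung.

Run:
```python
from h import *
for n in('top','scene'):
    d=dict(np.load(n+'.npz')); P=pts(d); im=d['img']
    hsv=cv2.cvtColor(im,cv2.COLOR_RGB2HSV)
    if n=='top': c=im[150:255,260:365]
    else: c=im[140:240,260:400]
    cv2.imwrite(f'pics/{n}_crop.png',cv2.resize(c[...,::-1],None,fx=5,fy=5,interpolation=2))
    X,Y,Z=P[...,0],P[...,1],P[...,2]
    reg=(X>420)&(X<820)&(Y>-150)&(Y<150)
    print(n,'bench z',np.median(Z[reg]))
    # rest: wood colored
    w=reg&(hsv[...,1]>60)&(hsv[...,0]>12)&(hsv[...,0]<30)&(hsv[...,2]>120)&(Y>-70)
    nl,lab,st,ce=cv2.connectedComponentsWithStats(w.astype(np.uint8))
    for i in range(1,nl):
        if st[i,4]>15:
            q=P[lab==i]; print(st[i],q.mean(0).round(),q.min(0).round(),q.max(0).round())
    r=cv2.minAreaRect(np.float32(P[reg&(Z>9)&(X<760)][:,:2])); 
    m=(reg&(Z>9)).astype(np.uint8); nl,lab,st,ce=cv2.connectedComponentsWithStats(m)
    for i in range(1,nl):
        if st[i,4]>30:
            q=P[lab==i]; print('obj',st[i],q.mean(0).round(),q[:,2].max().round(),cv2.minAreaRect(np.float32(q[:,:2])))
```

```text
top bench z 3.922938380875621
[ 284  159   35   64 1385] [623.  20.  28.] [501. -40. -12.] [750.  96.  77.]
[300 233  24  11 202] [437. -15.  15.] [420. -60.  -4.] [459.  29.  49.]
obj [281 137  17  11 136] [806.  75.  58.] 86.0 ((805.5746459960938, 75.90846252441406), (27.195363998413086, 62.91722106933594), 1.0896583795547485)
obj [337 155   9  12  75] [ 734. -123.   61.] 81.0 ((735.5596313476562, -123.60095977783203), (30.141035079956055, 29.394153594970703), 57.945308685302734)
obj [ 273  160   53   84 2270] [580.  18.  34.] 84.0 ((572.3779296875, 47.383338928222656), (321.78363037109375, 180.12367248535156), 9.555081367492676)
obj [336 178  13  20 194] [ 631. -130.   77.] 97.0 ((636.5362548828125, -127.67655944824219), (74.08431243896484, 44.02839660644531), 0.5945397019386292)
obj [342 201   6  15  48] [ 556. -140.   33.] 59.0 ((554.5195922851562, -139.6990509033203), (19.923786163330078, 52.63733673095703), 89.48564147949219)
obj [268 234  13   9  61] [439. 128.  38.] 50.0 ((438.0534362792969, 127.82801055908203), (30.332420349121094, 44.090206146240234), 0.6469270586967468)
s
[... 387 characters left out ...]
55651855469, 126.4258804321289), (44.362892150878906, 36.97007751464844), 89.7083740234375)
obj [ 278  166  105   77 3023] [603.  -1.  37.] 85.0 ((577.6651000976562, 8.29437255859375), (258.7544860839844, 306.54351806640625), 66.2497787475586)
obj [401 202  16  27 154] [811.  64.  53.] 75.0 ((808.5845947265625, 75.04251098632812), (22.623931884765625, 56.80238723754883), 0.21215024590492249)
obj [284 213  15  12 139] [ 549. -139.   29.] 45.0 ((555.2420043945312, -138.35479736328125), (52.60643768310547, 20.18702507019043), 2.940091133117676)
obj [343 230  13  24 265] [ 743. -131.   46.] 70.0 ((738.5106811523438, -125.01112365722656), (29.98356819152832, 32.22063446044922), 67.29844665527344)
```

View pics/scene_crop.png

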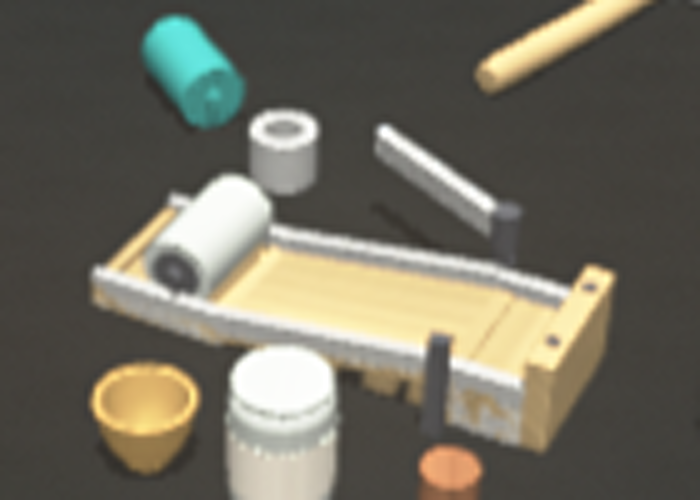

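View pics/top_crop.png

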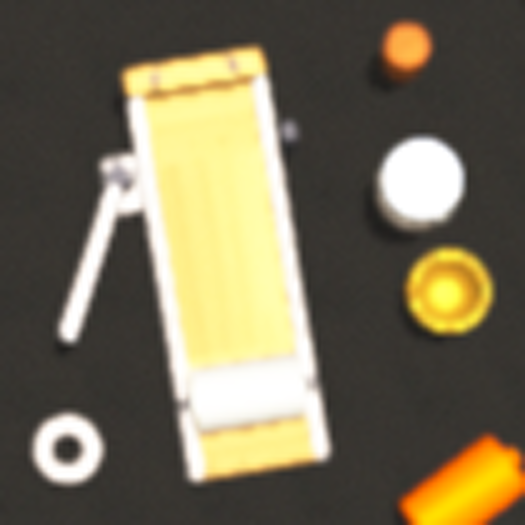

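The scene crop shows the plain roller (210,235) on the apron behind the lip, and the keeper post (507,235) with its bar pointing out and downhill to (385,130). The stop block is at (570,350) and the catch post at (437,385). The turquoise (195,70) and orange rollers are on the bench, so the metallic one on the rest is the one meant. The top crop gives the rest corners: stop (123,70)/(262,48), foot (190,481)/(328,457), bar tip (68,340) and pivot (122,177).

```bash
cat >> h.py <<'E'
def ray(d,u,v,z):
    f=200/np.tan(np.radians(d['fovy'])/2); M=np.asarray(d['cam_to_world'])
    r=M[:3,:3]@np.array([(u-d['cx'])/f,-(v-d['cy'])/f,-1]); t=(z-M[2,3])/r[2]; return M[:3,3]+t*r
def fit(R,W): # rest xy -> world xy, rigid
    R=np.array(R,float);W=np.array(W,float);a=R-R.mean(0);b=W-W.mean(0)
    th=np.arctan2((a[:,0]*b[:,1]-a[:,1]*b[:,0]).sum(),(a*b).sum())
    c,s=np.cos(th),np.sin(th);M=np.array([[c,-s],[s,c]]);t=W.mean(0)-M@R.mean(0)
    return th,t,(W-(R@M.T+t)).round(1)
E
python3 - <<'E'
from h import *
T=dict(np.load('top.npz')); S=dict(np.load('scene.npz'))
t=lambda x,y,z: ray(T,260+(x+.5)/5-.5,150+(y+.5)/5-.5,z)[:2]
s=lambda x,y,z: ray(S,260+(x+.5)/5-.5,140+(y+.5)/5-.5,z)[:2]
# top cam: stop back corners z65, pivot z76, catch post z70, lip corners z18
R=[(131,52),(131,-52),(53,68),(65,-63),(-180,52),(-180,-52)]
W=[t(123,70,65),t(262,48,65),t(122,174,76),t(289,130,70),t(190,481,20),t(328,457,20)]
th,o,r=fit(R,W);print('top',th,o,r.tolist())
R=[(131,52),(113,52),(131,-52),(113,-52),(53,68),(65,-63)]
W=[s(614,270,65),s(585,265,65),s(548,372,65),s(526,362,65),s(507,209,76),s(440,340,70)]
th2,o2,r=fit(R,W);print('scene',th2,o2,r.tolist())
inv=lambda p,th=th,o=o: (np.array([[np.cos(th),np.sin(th)],[-np.sin(th),np.cos(th)]])@(p-o)).round(1)
print('roller top ends', inv(t(190,395,40)),inv(t(308,378,40)),'centre',inv(t(247,395,62)))
print('tip top', inv(t(68,340,72)),'scene',inv(s(383,133,72),th2,o2))
c,q=np.cos(th),np.sin(th)
for x in(-140,-90,72,88): print(x,o+[c*x,q*x])
d=grab('wrist'); print(d['fovy'],d['cam_to_world'])
E
```

```text
top 0.1718847827457654 [597.8001355   15.36942317] [[0.7, 1.7], [0.8, -0.7], [-0.1, -1.9], [1.0, 0.4], [-2.1, 1.6], [-0.4, -1.2]]
scene 0.1835983812322128 [598.63782486  12.45312467] [[-1.8, 3.1], [-0.5, -0.1], [-1.0, -4.4], [2.2, -1.1], [-0.2, 2.9], [1.4, -0.5]]
roller top ends [-117.6   43. ] [-119.2  -47.4] centre [-125.2    0.3]
tip top [-63.6 125.6] scene [-55.2 122.7]
-140 [459.86315527  -8.57612932]
-90 [ 5.09126362e+02 -2.41462906e-02]
72 [668.73915391  27.68427873]
88 [684.50338022  30.4209133 ]
69.8518629062205 [[ 2.90248152e-01 -9.18598702e-01 -2.68202226e-01  1.21375135e+02]
 [ 9.56950284e-01  2.78184500e-01  8.28223212e-02  6.41193211e+02]
 [-1.47077454e-03 -2.80695222e-01  9.59795827e-01  3.72082096e+02]
 [ 0.00000000e+00  0.00000000e+00  0.00000000e+00  1.00000000e+00]]
```

```bash
cat >> h.py <<'E'
from scipy.spatial.transform import Rotation as Ro
TH=0.175; O=np.array([598.,14.5])
def r2w(x,y,z): c,s=np.cos(TH),np.sin(TH); return np.array([O[0]+c*x-s*y,O[1]+s*x+c*y,z])
def w2r(p): c,s=np.cos(TH),np.sin(TH); a=np.array(p[:2])-O; return np.array([c*a[0]+s*a[1],-s*a[0]+c*a[1],p[2]])
def status(flip=None):
    s=read_state(); R=Ro.from_euler('xyz',s['tool_rot']).as_matrix()
    print('t',round(s['clock'],2),'tcp',s['eef_pos'].round(1),'rest',w2r(s['eef_pos']).round(1),'F',s['force'].round(1),'w',round(s['width'],1))
    print('tool axes in world (cols)\n',R.round(3)); return s,R
def need(target,ydir):
    s,R=status(); x=np.array([0,0,-1.]); y=np.array([*ydir,0.]);G=np.stack([x,y,np.cross(x,y)],1)
    print('rotvec deg(tool)',np.degrees(Ro.from_matrix(R.T@G).as_rotvec()).round(1),'shift in current tool',(R.T@(target-s['eef_pos'])).round(1),'in goal tool',(G.T@(target-s['eef_pos'])).round(1))
E
python3 - <<'E'
from h import *
y=np.array([-np.sin(TH),np.cos(TH)])
need(r2w(-190,0,200),y); need(r2w(-190,0,200),-y)
s,R=status(); M=np.load('wrist.npz')['cam_to_world']; print('cam in tool',R.T@(M[:3,3]-s['eef_pos']),'view dir',R.T@-M[:3,2]); print(s['qpos'].round(2),r2w(-190,0,200))
E
```

```text
t 0.15 tcp [188.7 621.6 255.6] rest [-297.4  669.1  255.6] F [-0.5  0.1  0.1] w 85.5
tool axes in world (cols)
 [[-0.     0.291  0.957]
 [-0.001  0.957 -0.291]
 [-1.    -0.001  0.   ]]
rotvec deg(tool) [-26.9  -0.    0.1] shift in current tool [  56.4 -547.9  398.6] in goal tool [  55.6 -669.1  107.4]
t 0.15 tcp [188.7 621.6 255.6] rest [-297.4  669.1  255.6] F [-0.5  0.1  0.1] w 85.5
tool axes in world (cols)
 [[-0.     0.291  0.957]
 [-0.001  0.957 -0.291]
 [-1.    -0.001  0.   ]]
rotvec deg(tool) [1.531e+02 1.000e-01 0.000e+00] shift in current tool [  56.4 -547.9  398.6] in goal tool [  55.6  669.1 -107.4]
t 0.15 tcp [188.7 621.6 255.6] rest [-297.4  669.1  255.6] F [-0.5  0.1  0.1] w 85.5
tool axes in world (cols)
 [[-0.     0.291  0.957]
 [-0.001  0.957 -0.291]
 [-1.    -0.001  0.   ]]
cam in tool [-116.46812196   -0.93615767  -70.11586194] view dir [9.59799517e-01 3.37594748e-05 2.80686454e-01]
[-1.34  0.63  0.04  1.52 -0.03  1.   -0.02] [410.90195761 -18.58054614 200.        ]
```

Call:
jog_arm(series=[[[-9,0,0],[0,-50,40],0.3],[[-9,0,0],[0,-50,30],0.3],[[-9,0,0],[0,-50,20],0.3],[[0,0,0],[0,-55,10],0.3],[[0,0,0],[0,-55,10],0.3],[[0,0,0],[0,-55,0],0.3],[[0,0,0],[0,-55,0],0.3],[[0,0,0],[0,-55,0],0.3]])

```text
clock: 1.15
eef_pos: [323.9, 191.7, 256.4]
tool_rot: [0.198, 1.57, 0.375]
force: [1.6, -0.3, 0.0]
width: 29.7
```

Run:
```python
from h import *
y=np.array([-np.sin(TH),np.cos(TH)])
need(r2w(-190,0,200),y)
```

```text
t 1.15 tcp [323.9 191.7 256.4] rest [-239.   222.2  256.4] F [ 1.6 -0.3  0. ] w 29.7
tool axes in world (cols)
 [[ 0.    -0.176  0.984]
 [ 0.     0.984  0.176]
 [-1.     0.     0.   ]]
rotvec deg(tool) [ 0.1  0.  -0. ] shift in current tool [  56.4 -222.3   48.7] in goal tool [  56.4 -222.2   49. ]
```

Call:
jog_arm(series=[[[0,0,0],[0,-50,20],0.3],[[0,0,0],[0,-50,20],0.3],[[0,0,0],[20,-50,9],0.3],[[0,0,0],[36,-50,0],0.3],[[0,0,0],[0,-22,0],0.3],[[0,0,0],[0,0,0],0.3],[[0,0,0],[0,0,0],0.3]])

```text
clock: 2.02
eef_pos: [411.0, -15.6, 200.5]
tool_rot: [0.943, 1.57, 1.12]
force: [0.2, 0.5, 0.8]
width: 29.9
```

Run:
```python
from h import *
status(); d=grab('wrist'); cv2.imwrite('pics/w1.png',d['img'][...,::-1])
```

```text
t 2.02 tcp [411.  -15.6 200.5] rest [-189.4    2.9  200.5] F [0.2 0.5 0.8] w 29.9
tool axes in world (cols)
 [[ 0.    -0.176  0.984]
 [ 0.001  0.984  0.176]
 [-1.     0.001  0.   ]]
```

View pics/w1.png

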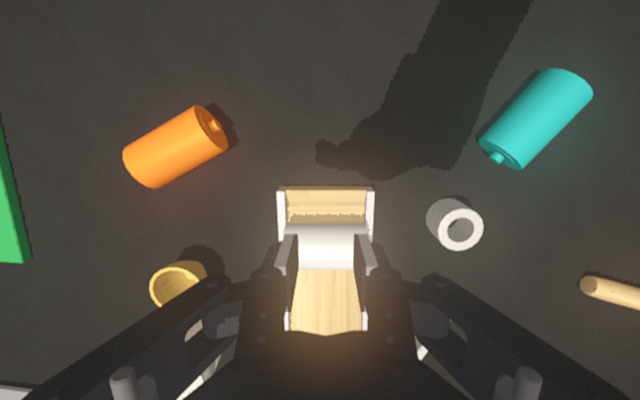

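The wrist view looks back along the lane, with the foot edge at (277,188)-(374,186) and the roller from about row 222 to 268. The fingers straddle the lane evenly, and I'll check that with rays.

Run:
```python
from h import *
d=dict(np.load('wrist.npz')); q=lambda u,v,z: w2r(ray(d,u,v,z)).round(1)
print('lip corners',q(277,187,18),q(374,186,18),'rails at',q(283,230,24),q(373,230,24))
g=d['img'].astype(int)
print('col 330',[(r,*g[r,330]) for r in range(205,275,3)])
for r in(218,222,226): print(r,q(330,r,37), q(330,r,50))
P=pts(d); 
for r in range(200,300,8): print(r,w2r(P[r,330]).round(1))
```

```text
lip corners [-183.4  -50.4   18. ] [-184.8   54.    18. ] rails at [-136.  -45.   24.] [-136.2   54.3   24. ]
col 330 [(205, np.int64(244), np.int64(214), np.int64(161)), (208, np.int64(253), np.int64(223), np.int64(168)), (211, np.int64(250), np.int64(220), np.int64(167)), (214, np.int64(226), np.int64(196), np.int64(144)), (217, np.int64(194), np.int64(165), np.int64(123)), (220, np.int64(193), np.int64(165), np.int64(122)), (223, np.int64(168), np.int64(150), np.int64(128)), (226, np.int64(173), np.int64(164), np.int64(152)), (229, np.int64(194), np.int64(186), np.int64(175)), (232, np.int64(212), np.int64(205), np.int64(193)), (235, np.int64(225), np.int64(219), np.int64(207)), (238, np.int64(234), np.int64(228), np.int64(217)), (241, np.int64(241), np.int64(235), np.int64(224)), (244, np.int64(249), np.int64(243), np.int64(233)), (247, np.int64(255), np.int64(255), np.int64(244)), (250, np.int64(255), np.int64(255), np.int64(253)), (253, np.int64(255), np.int64(255), np.int64(255)), (256, np.int64(255), np.int64(255), np.int64(254)), (259, np.int64(255), np.int64(255), np.int64(246)), (262, np.int64(253), np.int64(246), np.int64(235)), (265, np.int64(252), np.int64(247), np.int64(236)), (268, np.int64(240), np.int64(234), np.int64(223)), (271, np.int64(255), np.int64(227), np.int64(174)), (274, np.int64(255), np.int64(227), np.int64(172))]
218 [-155.1    6.5   37. ] [-160.     6.3   50. ]
222 [-150.6    6.6   37. ] [-155.7    6.3   50. ]
226 [-146.1    6.6   37. ] [-151.4    6.4   50. ]
200 [-166.6    6.9   10.4]
208 [-157.1    6.9   10.2]
216 [-147.8    7.    11.1]
224 [-148.     6.6   36.1]
232 [-143.6    6.5   46.9]
240 [-139.1    6.4   56.4]
248 [-131.8    6.4   59.2]
256 [-123.9    6.4   60.9]
264 [-113.4    6.5   58.1]
272 [-77.3   7.5  13.1]
280 [-67.1   7.5  14.3]
288 [-57.5   7.6  16.4]
296 [-47.3   7.6  17.9]
```

Call:
jog_arm(series=[[[0,0,0],[45,0,0],0.3],[[0,0,0],[45,0,0],0.3],[[0,0,0],[40,0,0],0.3],[[0,0,0],[18,0,0],0.3],[[0,0,0],[0,0,8],0.3],[[0,0,0],[0,0,8],0.3],[[0,0,0],[0,0,4],0.3],[[0,0,0],[0,0,3],0.3]])

```text
clock: 3.08
eef_pos: [429.3, -17.6, 77.0]
tool_rot: [-2.502, 1.548, -2.325]
force: [-0.0, 0.2, -0.2]
width: 30.2
```

Run:
```python
from h import *
s,R=status(); print(s['qpos'].round(2)); d=grab('wrist'); cv2.imwrite('pics/w2.png',d['img'][...,::-1])
```

```text
t 3.08 tcp [429.3 -17.6  77. ] rest [-171.7   -2.2   77. ] F [-0.   0.2 -0.2] w 30.2
tool axes in world (cols)
 [[-0.016 -0.176  0.984]
 [-0.017  0.984  0.176]
 [-1.    -0.014 -0.018]]
[ 0.1   0.68 -0.19  2.24  0.5   0.29  1.21]
```

View pics/w2.png

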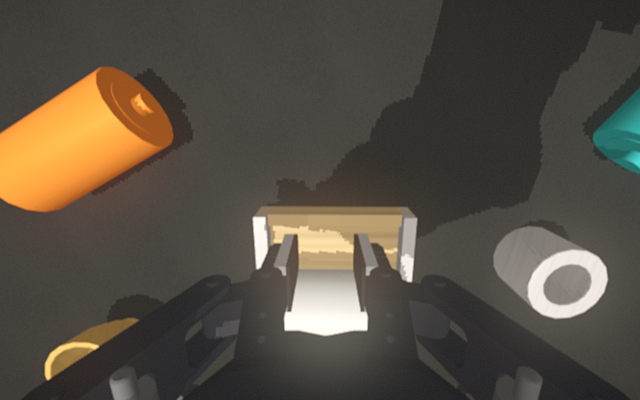

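The fingers are between the rails and behind the roller (its rear edge is at about row 270). The descent stopped short near the inner reach limit, with joint 6 close to its bound. A slight tilt, fingertips toward the base, should give it room to go lower.

Call:
jog_arm(series=[[[0,4,0],[3,2,0],0.3],[[0,4,0],[8,2,0],0.3],[[0,2,0],[8,0,0],0.3],[[0,0,0],[6,0,0],0.3],[[0,0,0],[0,0,0],0.3]])

```text
clock: 3.75
eef_pos: [423.6, -15.1, 51.2]
tool_rot: [-3.073, 1.375, -2.897]
force: [0.9, -0.2, -0.8]
width: 29.6
```

Run:
```python
from h import *
s,R=status(); print(s['qpos'].round(2)); d=grab('wrist'); P=pts(d)
print([w2r(P[r,330]).round(0).tolist() for r in range(200,330,10)])
```

```text
t 3.75 tcp [423.6 -15.1  51.2] rest [-176.9    1.2   51.2] F [ 0.9 -0.2 -0.8] w 29.6
tool axes in world (cols)
 [[-0.189 -0.176  0.966]
 [-0.047  0.984  0.17 ]
 [-0.981 -0.013 -0.195]]
[ 0.12  0.78 -0.26  2.11  0.44  0.51  1.24]
[[-205.0, 2.0, -1.0], [-199.0, 2.0, -1.0], [-192.0, 2.0, -1.0], [-186.0, 2.0, -1.0], [-180.0, 2.0, 2.0], [-178.0, 2.0, 17.0], [-170.0, 2.0, 11.0], [-164.0, 2.0, 10.0], [-158.0, 2.0, 11.0], [-151.0, 2.0, 11.0], [-145.0, 2.0, 11.0], [-139.0, 2.0, 11.0], [-147.0, 2.0, 39.0]]
```

Call:
jog_arm(series=[[[0,0,0],[-0.8,0,4],0.3],[[0,0,0],[-0.8,0,4],0.3],[[0,0,0],[-0.6,0,3],0.3],[[0,0,0],[-0.6,0,3],0.3],[[0,0,0],[-0.6,0,3],0.3],[[0,0,0],[-0.6,0,3],0.3],[[0,0,0],[-0.6,0,3],0.3],[[0,0,0],[-0.6,0,3],0.3]])

```text
clock: 4.8
eef_pos: [444.9, -11.2, 52.2]
tool_rot: [-3.071, 1.363, -2.896]
force: [-11.8, -0.9, 14.9]
width: 29.8
```

```bash
cat >> h.py <<'E'
def look():
    s,R=status(); d=grab('wrist'); P=pts(d)
    for c in (315,345):
        p=np.array([w2r(P[r,c]) for r in range(200,400)]); print(c,[p[i].round(0).tolist() for i in range(60,140,8)])
E
python3 -c "
from h import *
look()"
```

```text
t 4.8 tcp [444.9 -11.2  52.2] rest [-155.2    1.4   52.2] F [-11.8  -0.9  14.9] w 29.8
tool axes in world (cols)
 [[-0.2   -0.176  0.964]
 [-0.05   0.984  0.17 ]
 [-0.979 -0.014 -0.205]]
315 [[-149.0, -7.0, 11.0], [-144.0, -7.0, 12.0], [-145.0, -6.0, 30.0], [-146.0, -5.0, 42.0], [-144.0, -5.0, 47.0], [-142.0, -5.0, 51.0], [-139.0, -5.0, 54.0], [-136.0, -5.0, 56.0], [-134.0, -4.0, 59.0], [-130.0, -4.0, 59.0]]
345 [[-149.0, 11.0, 12.0], [-144.0, 11.0, 11.0], [-146.0, 10.0, 30.0], [-146.0, 10.0, 41.0], [-144.0, 9.0, 48.0], [-141.0, 9.0, 50.0], [-139.0, 9.0, 54.0], [-136.0, 9.0, 55.0], [-134.0, 9.0, 58.0], [-154.0, 6.0, 100.0]]
```

Wrist force is 11.8 N back and 14.9 N up. Pad friction is about 0.8, and with the fingertips tilted back that nearly locks the roller. I need the fingers vertical or leaning tips-forward, so I'll back off, un-tilt, and see how much joint 6 allows.

Call:
jog_arm(series=[[[0,0,0],[0,0,-5],0.3],[[0,-4,0],[0,0,-2],0.3],[[0,-4,0],[0,0,0],0.3],[[0,-4,0],[0,0,0],0.3],[[0,0,0],[0,0,0],0.3]])

```text
clock: 5.48
eef_pos: [443.3, -11.5, 53.1]
tool_rot: [-0.738, 1.552, -0.56]
force: [0.9, -0.4, -0.3]
width: 29.6
```

```bash
python3 -c "
from h import *
s,R=status(); print(s['qpos'].round(3))"
```

```text
t 5.47 tcp [443.3 -11.5  53.1] rest [-156.9    1.3   53.1] F [ 0.9 -0.4 -0.3] w 29.6
tool axes in world (cols)
 [[ 0.016 -0.177  0.984]
 [-0.01   0.984  0.178]
 [-1.    -0.013  0.014]]
[ 0.111  0.733 -0.227  2.238  0.776  0.233  0.929]
```

Call:
jog_arm(series=[[[0,0,0],[0,0,3],0.3],[[0,0,0],[0,0,3],0.3],[[0,0,0],[0,0,3],0.3],[[0,0,0],[0,0,3],0.3]])

```text
clock: 5.98
eef_pos: [456.4, -9.0, 53.2]
tool_rot: [-0.703, 1.551, -0.526]
force: [-0.2, 0.2, 0.1]
width: 29.3
```

```bash
python3 -c "
from h import *
look(); print(read_state()['qpos'].round(3))"
```

```text
t 5.97 tcp [456.4  -9.   53.2] rest [-143.6    1.5   53.2] F [-0.2  0.2  0.1] w 29.3
tool axes in world (cols)
 [[ 0.017 -0.176  0.984]
 [-0.01   0.984  0.176]
 [-1.    -0.013  0.015]]
315 [[-126.0, -7.0, 11.0], [-130.0, -6.0, 27.0], [-132.0, -5.0, 37.0], [-131.0, -5.0, 43.0], [-130.0, -5.0, 48.0], [-127.0, -5.0, 51.0], [-125.0, -5.0, 53.0], [-122.0, -5.0, 56.0], [-119.0, -5.0, 58.0], [-116.0, -5.0, 59.0]]
345 [[-126.0, 12.0, 10.0], [-130.0, 11.0, 26.0], [-131.0, 10.0, 36.0], [-131.0, 10.0, 43.0], [-129.0, 10.0, 47.0], [-127.0, 10.0, 51.0], [-124.0, 10.0, 53.0], [-122.0, 10.0, 55.0], [-119.0, 9.0, 58.0], [-154.0, 7.0, 100.0]]
[ 0.126  0.741 -0.257  2.203  0.761  0.268  0.942]
```

Call:
jog_arm(series=[[[0,-1,0],[0,0,3],0.3],[[0,-1,0],[0,0,3],0.3],[[0,-1,0],[0,0,3],0.3],[[0,-1,0],[0,0,3],0.3],[[0,-1,0],[0,0,3],0.3],[[0,-1,0],[0,0,3],0.3],[[0,-1,0],[0,0,3],0.3],[[0,-1,0],[0,0,3],0.3]])

```text
clock: 7.02
eef_pos: [478.1, -5.4, 54.8]
tool_rot: [-0.088, 1.417, 0.089]
force: [-3.0, -1.2, 2.1]
width: 29.8
```

```bash
python3 -c "
from h import *
look(); print(read_state()['qpos'].round(3))"
```

```text
t 7.03 tcp [478.1  -5.4  54.8] rest [-121.6    1.3   54.8] F [-3.  -1.2  2.1] w 29.8
tool axes in world (cols)
 [[ 0.152 -0.176  0.973]
 [ 0.014  0.984  0.175]
 [-0.988 -0.014  0.152]]
315 [[-96.0, -7.0, 11.0], [-107.0, -6.0, 33.0], [-107.0, -6.0, 40.0], [-106.0, -5.0, 44.0], [-103.0, -5.0, 48.0], [-103.0, -5.0, 52.0], [-100.0, -5.0, 54.0], [-97.0, -5.0, 57.0], [-94.0, -5.0, 59.0], [-91.0, -5.0, 61.0]]
345 [[-96.0, 12.0, 11.0], [-106.0, 11.0, 32.0], [-107.0, 10.0, 39.0], [-106.0, 10.0, 44.0], [-105.0, 10.0, 48.0], [-103.0, 10.0, 52.0], [-100.0, 10.0, 54.0], [-97.0, 10.0, 57.0], [-93.0, 10.0, 58.0], [-138.0, 6.0, 100.0]]
[ 0.207  0.75  -0.364  2.26   1.546  0.238  0.176]
```

Call:
jog_arm(series=[[[0,0,0],[0,0,3],0.3],[[0,0,0],[0,0,3.5],0.3],[[0,0,0],[0,0,4],0.3],[[0,0,0],[0,0,4],0.3],[[0,0,0],[0,0,4],0.3],[[0,0,0],[0,0,4],0.3],[[0,0,0],[0,0,4],0.3],[[0,0,0],[0,0,4],0.3]])

```text
clock: 8.07
eef_pos: [509.3, 0.4, 59.8]
tool_rot: [-0.087, 1.415, 0.091]
force: [-3.8, -0.3, 2.3]
width: 29.9
```

```bash
python3 -c "
from h import *
look(); print(read_state()['qpos'].round(3))"
```

```text
t 8.07 tcp [5.093e+02 4.000e-01 5.980e+01] rest [-89.8   1.5  59.8] F [-3.8 -0.3  2.3] w 29.9
tool axes in world (cols)
 [[ 0.154 -0.176  0.972]
 [ 0.014  0.984  0.176]
 [-0.988 -0.013  0.154]]
315 [[-62.0, -7.0, 14.0], [-75.0, -6.0, 38.0], [-75.0, -5.0, 44.0], [-75.0, -5.0, 50.0], [-72.0, -5.0, 53.0], [-70.0, -5.0, 56.0], [-68.0, -5.0, 60.0], [-65.0, -5.0, 62.0], [-62.0, -5.0, 64.0], [-58.0, -5.0, 65.0]]
345 [[-63.0, 12.0, 15.0], [-76.0, 11.0, 39.0], [-75.0, 10.0, 44.0], [-73.0, 10.0, 48.0], [-73.0, 10.0, 54.0], [-70.0, 10.0, 56.0], [-69.0, 10.0, 60.0], [-65.0, 10.0, 62.0], [-61.0, 10.0, 63.0], [-107.0, 7.0, 105.0]]
[ 0.238  0.763 -0.428  2.176  1.286  0.298  0.44 ]
```

Call:
jog_arm(series=[[[0,0,0],[0,0,4],0.3],[[0,0,0],[0,0,4],0.3],[[0,0,0],[0,0,4],0.3],[[0,0,0],[0,0,4],0.3],[[0,0,0],[0,0,4],0.3],[[0,0,0],[0,0,4],0.3],[[0,0,0],[0,0,4],0.3],[[0,0,0],[0,0,4],0.3]])

```text
clock: 9.12
eef_pos: [539.4, 5.7, 64.5]
tool_rot: [-0.091, 1.417, 0.086]
force: [-5.4, -0.8, 3.8]
width: 29.7
```

Call:
jog_arm(series=[[[0,0,0],[0,0,4],0.3],[[0,0,0],[0,0,4],0.3],[[0,0,0],[0,0,4],0.3],[[0,0,0],[0,0,4],0.3],[[0,0,0],[0,0,4],0.3],[[0,0,0],[0,0,4],0.3],[[0,0,0],[0,0,4],0.3],[[0,0,0],[0,0,4],0.3]])

```text
clock: 10.12
eef_pos: [570.3, 11.2, 69.5]
tool_rot: [-0.092, 1.418, 0.085]
force: [-6.9, -0.8, 4.1]
width: 29.7
```

```bash
python3 -c "
from h import *
look(); print(read_state()['qpos'].round(3))"
```

```text
t 10.12 tcp [570.3  11.2  69.5] rest [-27.8   1.6  69.5] F [-6.9 -0.8  4.1] w 29.7
tool axes in world (cols)
 [[ 0.152 -0.176  0.973]
 [ 0.013  0.984  0.176]
 [-0.988 -0.014  0.152]]
315 [[-0.0, -7.0, 24.0], [-14.0, -6.0, 48.0], [-13.0, -5.0, 54.0], [-12.0, -5.0, 59.0], [-10.0, -5.0, 63.0], [-7.0, -5.0, 65.0], [-5.0, -5.0, 68.0], [-2.0, -5.0, 71.0], [1.0, -5.0, 72.0], [4.0, -5.0, 74.0]]
345 [[0.0, 12.0, 23.0], [-14.0, 11.0, 48.0], [-14.0, 11.0, 54.0], [-11.0, 10.0, 58.0], [-11.0, 10.0, 63.0], [-8.0, 10.0, 66.0], [-5.0, 10.0, 68.0], [-2.0, 10.0, 70.0], [0.0, 10.0, 73.0], [-45.0, 7.0, 115.0]]
[ 0.305  0.816 -0.576  2.006  1.069  0.468  0.683]
```

Call:
jog_arm(series=[[[0,-0.5,0],[0.2,0,4],0.3],[[0,-0.5,0],[0.2,0,4],0.3],[[0,-0.5,0],[0.2,0,4],0.3],[[0,-0.5,0],[0.3,0,4],0.3],[[0,-0.5,0],[0.3,0,4],0.3],[[0,-0.5,0],[0.3,0,4],0.3],[[0,-0.5,0],[0.4,0,4],0.3],[[0,-0.5,0],[0.4,0,4],0.3]])

```text
clock: 11.18
eef_pos: [603.0, 17.4, 73.3]
tool_rot: [-0.059, 1.345, 0.119]
force: [-5.1, -1.1, 4.0]
width: 30.1
```

```bash
python3 -c "
from h import *
look(); print(read_state()['qpos'].round(3))"
```

```text
t 11.18 tcp [603.   17.4  73.3] rest [ 5.5  2.  73.3] F [-5.1 -1.1  4. ] w 30.1
tool axes in world (cols)
 [[ 0.222 -0.176  0.959]
 [ 0.027  0.984  0.175]
 [-0.975 -0.013  0.223]]
315 [[24.0, -6.0, 44.0], [22.0, -5.0, 52.0], [21.0, -5.0, 59.0], [22.0, -5.0, 63.0], [24.0, -5.0, 67.0], [26.0, -5.0, 70.0], [28.0, -4.0, 74.0], [31.0, -4.0, 76.0], [35.0, -4.0, 78.0], [38.0, -4.0, 80.0]]
345 [[24.0, 12.0, 43.0], [21.0, 11.0, 52.0], [21.0, 11.0, 59.0], [22.0, 11.0, 63.0], [24.0, 11.0, 67.0], [27.0, 11.0, 70.0], [29.0, 11.0, 73.0], [30.0, 10.0, 76.0], [35.0, 11.0, 77.0], [-15.0, 7.0, 117.0]]
[ 0.275  0.814 -0.533  1.981  1.139  0.405  0.622]
```

Call:
jog_arm(series=[[[0,0,0],[0.3,0,3.5],0.3],[[0,0,0],[0.3,0,3.5],0.3],[[0,0,0],[0.3,0,3.5],0.3],[[0,0,0],[0.6,0,3],0.3],[[0,0,0],[0.6,0,2.5],0.3],[[0,0,0],[0.6,0,2.5],0.3],[[0,0,0],[0.6,0,2.5],0.3],[[0,0,0],[0.6,0,2.5],0.3]])

```text
clock: 12.22
eef_pos: [626.3, 21.6, 74.7]
tool_rot: [-0.059, 1.346, 0.119]
force: [-0.4, 0.2, 0.5]
width: 30.0
```

```bash
python3 -c "
from h import *
look()"
```

```text
t 12.22 tcp [626.3  21.6  74.7] rest [29.1  2.1 74.7] F [-0.4  0.2  0.5] w 30.0
tool axes in world (cols)
 [[ 0.222 -0.176  0.959]
 [ 0.027  0.984  0.175]
 [-0.975 -0.013  0.223]]
315 [[49.0, -6.0, 43.0], [45.0, -5.0, 54.0], [44.0, -5.0, 61.0], [46.0, -5.0, 65.0], [48.0, -5.0, 68.0], [50.0, -4.0, 72.0], [52.0, -4.0, 75.0], [55.0, -4.0, 77.0], [59.0, -4.0, 79.0], [63.0, -4.0, 80.0]]
345 [[59.0, 13.0, 32.0], [46.0, 11.0, 53.0], [45.0, 11.0, 60.0], [46.0, 11.0, 64.0], [48.0, 11.0, 68.0], [50.0, 11.0, 71.0], [52.0, 11.0, 75.0], [55.0, 11.0, 77.0], [58.0, 11.0, 79.0], [9.0, 7.0, 119.0]]
```

Call:
jog_arm(series=[[[0,0,0],[0.6,0,2],0.3],[[0,0,0],[0.6,0,2],0.3],[[0,0,0],[0.6,0,2],0.3],[[0,0,0],[0.6,0,2],0.3],[[0,0,0],[0.6,0,2],0.3],[[0,0,0],[0.6,0,2],0.3],[[0,0,0],[0.6,0,2],0.3]])

```text
clock: 13.15
eef_pos: [640.6, 24.1, 73.7]
tool_rot: [-0.06, 1.346, 0.119]
force: [0.9, -0.6, -0.2]
width: 30.1
```

```bash
python3 -c "
from h import *
look()"
```

```text
t 13.15 tcp [640.6  24.1  73.7] rest [43.6  2.  73.7] F [ 0.9 -0.6 -0.2] w 30.1
tool axes in world (cols)
 [[ 0.222 -0.176  0.959]
 [ 0.026  0.984  0.175]
 [-0.975 -0.013  0.223]]
315 [[74.0, -6.0, 30.0], [64.0, -5.0, 49.0], [63.0, -5.0, 55.0], [65.0, -5.0, 60.0], [66.0, -5.0, 65.0], [68.0, -5.0, 68.0], [70.0, -5.0, 71.0], [73.0, -4.0, 74.0], [76.0, -4.0, 76.0], [79.0, -4.0, 79.0]]
345 [[74.0, 13.0, 31.0], [63.0, 12.0, 49.0], [63.0, 11.0, 56.0], [64.0, 11.0, 61.0], [66.0, 11.0, 64.0], [68.0, 11.0, 68.0], [69.0, 11.0, 72.0], [73.0, 11.0, 73.0], [76.0, 11.0, 76.0], [23.0, 7.0, 118.0]]
```

Call:
jog_arm(series=[[[0,0,0],[0.4,0,1.5],0.3],[[0,0,0],[0.4,0,1.5],0.3],[[0,0,0],[0.4,0,1.5],0.3],[[0,0,0],[0.4,0,1],0.3],[[0,0,0],[0,0,1],0.3],[[0,0,0],[0,0,0],0.3]])

```text
clock: 13.95
eef_pos: [644.4, 24.7, 72.9]
tool_rot: [-0.066, 1.351, 0.112]
force: [-7.5, -1.7, 4.2]
width: 29.7
```

Call:
jog_arm(series=[[[0,0,0],[0,0,-2],0.3],[[0,0,0],[0,0,-6],0.3],[[0,0,0],[-10,0,-8],0.3],[[0,4,0],[-35,0,0],0.6],[[0,4,0],[-35,0,0],1],[[0,4.5,0],[-35,10,20],1],[[0,0,0],[0,25,20],1],[[0,0,0],[0,15,10],1]])

```text
clock: 14.95
eef_pos: [654.1, 80.3, 185.4]
tool_rot: [-1.002, 1.556, -0.824]
force: [-0.6, 0.2, -0.5]
width: 0.1
```

Run:
```python
from h import *
s,R=status(); d=grab('wrist'); cv2.imwrite('pics/w3.png',d['img'][...,::-1])
```

```text
t 14.95 tcp [654.1  80.3 185.4] rest [ 66.7  55.  185.4] F [-0.6  0.2 -0.5] w 0.1
tool axes in world (cols)
 [[ 0.01  -0.177  0.984]
 [-0.011  0.984  0.177]
 [-1.    -0.013  0.008]]
```

View pics/w3.png

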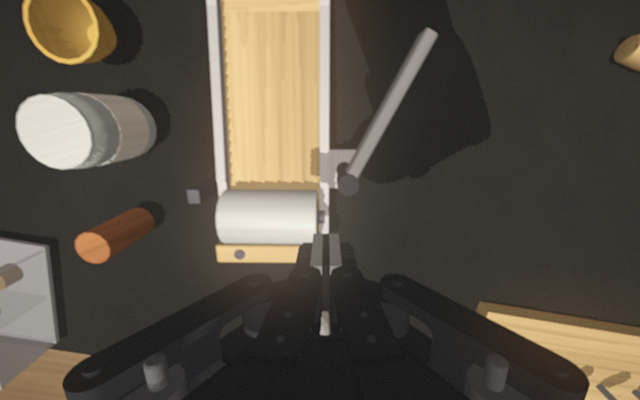

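The wrist view shows the roller lying square against the stop at (267,217), the keeper pivot cap at (348,184), the bar tip at (431,33) and the catch post at (193,197). The lane behind the roller is clear. Next I'll measure the keeper and plan the arc.

Run:
```python
from h import *
d=dict(np.load('wrist.npz')); q=lambda u,v,z: w2r(ray(d,u,v,z)).round(1)
p=q(348,184,76); t=q(431,33,72); c=q(193,197,70); print('pivot',p,'tip',t,'catch',c)
u=(t-p)[:2]; print('len',np.hypot(*u),'angle from rest x',np.degrees(np.arctan2(u[1],u[0])))
print('roller ends',q(217,217,58),q(318,217,58),'stop edge',q(265,246,65),'rails',q(215,100,35),q(325,100,35))
```

```text
pivot [52.  70.6 76. ] tip [-57.9 126.9  72. ] catch [ 65.8 -60.2  70. ]
len 123.48157757333684 angle from rest x 152.87466749845245
roller ends [ 88.3 -46.6  58. ] [87.6 45.5 58. ] stop edge [113.5  -2.7  65. ] rails [-13.5 -46.2  35. ] [-13.8  51.2  35. ]
```

```bash
cat > arc.py <<'E'
from h import *
def c(phi,gap=0,r=85,P=(53,70)):
    a=np.radians(phi);u=np.array([np.cos(a),np.sin(a)]);n=np.array([-np.sin(a),np.cos(a)])
    return np.array(P)+r*u-n*(5+14.5*abs(n[1])+11*abs(n[0])+gap)
E
python3 - <<'E'
from arc import *
s,R=status(); here=w2r(s['eef_pos'])[:2]
print('pre',c(152.9,20),'shift [dy,dz]',(c(152.9,20)-here)[::-1].round(1))
prev=c(152.9,20)
for ph in [152.9]+list(np.arange(157,272,4.6)):
    p=c(ph); print(round(ph,1),p.round(1),'dy,dz',(p-prev)[::-1].round(1)); prev=p
E
```

```text
t 15.0 tcp [654.  83. 185.] rest [ 67.1  57.7 185. ] F [0.3 2.5 0.6] w 0.3
tool axes in world (cols)
 [[ 0.01  -0.18   0.984]
 [-0.009  0.984  0.18 ]
 [-1.    -0.011  0.008]]
pre [ -3.11652024 146.92843138] shift [dy,dz] [ 89.3 -70.2]
152.9 [-12.2 129.1] dy,dz [-17.8  -9.1]
157.0 [-16.4 124.1] dy,dz [-5.1 -4.2]
161.6 [-20.6 117.9] dy,dz [-6.1 -4.2]
166.2 [-24.4 111.4] dy,dz [-6.6 -3.7]
170.8 [-27.5 104.4] dy,dz [-7.  -3.2]
175.4 [-30.1  97.1] dy,dz [-7.3 -2.6]
180.0 [-32.   89.5] dy,dz [-7.6 -1.9]
184.6 [-33.4  83.5] dy,dz [-6.  -1.4]
189.2 [-34.3  77.2] dy,dz [-6.2 -0.9]
193.8 [-34.7  70.8] dy,dz [-6.4 -0.4]
198.4 [-34.7  64.3] dy,dz [-6.5  0.1]
203.0 [-34.1  57.6] dy,dz [-6.6  0.6]
207.6 [-33.  51.] dy,dz [-6.7  1.1]
212.2 [-31.3  44.3] dy,dz [-6.7  1.7]
216.8 [-29.   37.7] dy,dz [-6.6  2.3]
221.4 [-26.1  31.2] dy,dz [-6.5  2.9]
226.0 [-22.6  24.8] dy,dz [-6.3  3.5]
230.6 [-18.5  18.7] dy,dz [-6.1  4.1]
235.2 [-13.8  12.9] dy,dz [-5.8  4.7]
239.8 [-8.6  7.5] dy,dz [-5.4  5.2]
244.4 [-2.8  2.5] dy,dz [-5.   5.8]
249.0 [ 3.4 -2. ] dy,dz [-4.5  6.3]
253.6 [10.2 -6. ] dy,dz [-4.   6.7]
258.2 [17.3 -9.4] dy,dz [-3.4  7.1]
262.8 [ 24.8 -12.1] dy,dz [-2.7  7.5]
267.4 [ 32.5 -14.2] dy,dz [-2.   7.8]
272.0 [ 39.5 -15.5] dy,dz [-1.4  7. ]
```

Call:
jog_arm(series=[[[0,0,0],[0,30,-20],1],[[0,0,0],[0,30,-25],1],[[0,0,0],[0,29,-25],1],[[0,0,0],[30,0,0],1],[[0,0,0],[30,0,0],1],[[0,0,0],[30,0,0],1],[[0,0,0],[14,0,0],1],[[0,0,0],[0,0,0],1]])

```text
clock: 16.0
eef_pos: [569.2, 152.1, 78.2]
tool_rot: [-1.266, 1.556, -1.089]
force: [0.0, -0.0, 0.8]
width: -0.2
```

```bash
python3 -c "
from h import *
status()"
```

```text
t 16.0 tcp [569.2 152.1  78.2] rest [ -4.4 140.5  78.2] F [ 0.  -0.   0.8] w -0.2
tool axes in world (cols)
 [[ 0.007 -0.176  0.984]
 [-0.013  0.984  0.176]
 [-1.    -0.014  0.004]]
```

Call:
jog_arm(series=[[[0,0,0],[-2,-6,-4],1],[[0,0,0],[0,-5,-4],1],[[0,0,0],[0,-5,-4],1],[[0,0,0],[0,-6,-4],1],[[0,0,0],[0,-6.5,-4],1],[[0,0,0],[0,-7,-3],1],[[0,0,0],[0,-7,-2.5],1],[[0,0,0],[0,-7,-2],1]])

```text
clock: 17.0
eef_pos: [551.6, 98.7, 81.4]
tool_rot: [-1.117, 1.556, -0.94]
force: [0.7, 0.3, -0.2]
width: 0.1
```

```bash
python3 -c "
from h import *
status()"
```

```text
t 17.0 tcp [551.6  98.7  81.4] rest [-31.   91.   81.4] F [ 0.7  0.3 -0.2] w 0.1
tool axes in world (cols)
 [[ 0.009 -0.176  0.984]
 [-0.012  0.984  0.176]
 [-1.    -0.013  0.006]]
```

Call:
jog_arm(series=[[[0,0,0],[0,-6.5,-1.5],1],[[0,0,0],[0,-6.5,-1],1],[[0,0,0],[0,-6.5,-0.5],1],[[0,0,0],[0,-6.5,0],1],[[0,0,0],[0,-6.5,0.5],1],[[0,0,0],[0,-6.5,1],1],[[0,0,0],[0,-6.5,1.5],1],[[0,0,0],[0,-6.5,2.5],1]])

```text
clock: 18.0
eef_pos: [563.4, 48.1, 82.2]
tool_rot: [-1.121, 1.556, -0.944]
force: [0.4, 1.9, 0.2]
width: -0.1
```

Run:
```python
from h import *
status(); d=grab('wrist'); e=grab('scene')
cv2.imwrite('pics/w4.png',np.hstack([cv2.resize(d['img'],(400,250)),cv2.resize(e['img'][140:240,250:410],(400,250))])[...,::-1])
```

```text
t 18.0 tcp [563.4  48.1  82.2] rest [-28.2  39.1  82.2] F [0.4 1.9 0.2] w -0.1
tool axes in world (cols)
 [[ 0.009 -0.176  0.984]
 [-0.012  0.984  0.176]
 [-1.    -0.013  0.006]]
```

View pics/w4.png

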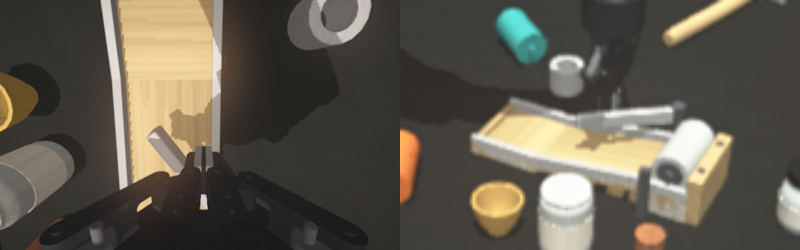

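Left (wrist): the bar, with its end at (153,133), is being pushed across the lane by the fingertips at (205,160). Right (scene): the roller is still seated at (685,155). Continuing the arc.

Call:
jog_arm(series=[[[0,0,0],[0,-6.5,2.5],1],[[0,0,0],[0,-6.5,3.5],1],[[0,0,0],[0,-6,4],1],[[0,0,0],[0,-6,4.5],1],[[0,0,0],[0,-5.5,5],1],[[0,0,0],[0,-5,6],1],[[0,0,0],[0,-4.5,6],1],[[0,0,0],[0,-4,6.5],1]])

```text
clock: 19.1
eef_pos: [608.8, 11.7, 83.0]
tool_rot: [-1.124, 1.556, -0.946]
force: [-0.1, 1.1, -0.5]
width: -0.4
```

```bash
python3 -c "
from h import *
status()"
```

```text
t 19.1 tcp [608.8  11.7  83. ] rest [10.2 -4.7 83. ] F [-0.1  1.1 -0.5] w -0.4
tool axes in world (cols)
 [[ 0.009 -0.176  0.984]
 [-0.012  0.984  0.176]
 [-1.    -0.013  0.006]]
```

Call:
jog_arm(series=[[[0,0,0],[0.5,-3,5],1],[[0,0,0],[0.5,-2.5,5],1],[[0,0,0],[0.5,-2,5],1],[[0,0,0],[0,-2,5],1],[[0,0,0],[0,-1,3],1],[[0,0,0],[0,0,2],1],[[0,0,0],[0,0,2],1],[[0,0,0],[0,0,0],1]])

```text
clock: 20.1
eef_pos: [636.5, 6.0, 81.7]
tool_rot: [-1.188, 1.556, -1.011]
force: [-1.5, -0.6, 0.1]
width: 0.2
```

```bash
python3 -c "
from h import *
status()"
```

```text
t 20.1 tcp [636.5   6.   81.7] rest [ 36.4 -15.1  81.7] F [-1.5 -0.6  0.1] w 0.2
tool axes in world (cols)
 [[ 0.008 -0.176  0.984]
 [-0.013  0.984  0.176]
 [-1.    -0.014  0.006]]
```

Expected closure is near x = 37. I'll press on in small steps until the end stop resists.

Call:
jog_arm(series=[[[0,0,0],[0,0,1.5],1],[[0,0,0],[0,0,1.5],1],[[0,0,0],[0,0,1],1],[[0,0,0],[0,0,1],1],[[0,0,0],[0,0,0],1]])

```text
clock: 20.72
eef_pos: [636.9, 6.0, 81.6]
tool_rot: [-1.819, 1.555, -1.642]
force: [-13.3, -2.8, 10.9]
width: -0.1
```

```bash
python3 -c "
from h import *
status()"
```

```text
t 20.73 tcp [636.9   6.   81.6] rest [ 36.9 -15.2  81.6] F [-13.3  -2.8  10.9] w -0.1
tool axes in world (cols)
 [[-0.001 -0.176  0.984]
 [-0.016  0.984  0.176]
 [-1.    -0.015 -0.004]]
```

The bar is hard against its end stop at 13 N. Retracting straight back, then up, and checking.

Call:
jog_arm(series=[[[0,0,0],[0,0,-4],1],[[0,0,0],[0,0,-10],1],[[0,0,0],[0,0,-10],1],[[0,0,0],[-35,0,0],1],[[0,0,0],[-40,0,10],1],[[0,0,0],[-40,0,30],1],[[0,0,0],[0,15,35],1],[[0,0,0],[0,0,20],1]])

```text
clock: 21.72
eef_pos: [709.3, 38.1, 198.2]
tool_rot: [-0.897, 1.556, -0.718]
force: [-0.5, -0.1, 0.4]
width: -0.1
```

Run:
```python
from h import *
status(); d=grab('wrist'); cv2.imwrite('pics/w5.png',d['img'][...,::-1])
e=grab('scene'); cv2.imwrite('pics/s5.png',cv2.resize(e['img'][130:270,225:445],None,fx=3.5,fy=3.5,interpolation=2)[...,::-1])
```

```text
t 21.73 tcp [709.3  38.1 198.2] rest [113.7   3.9 198.2] F [-0.5 -0.1  0.4] w -0.1
tool axes in world (cols)
 [[ 0.011 -0.178  0.984]
 [-0.01   0.984  0.178]
 [-1.    -0.012  0.009]]
```

View pics/w5.png

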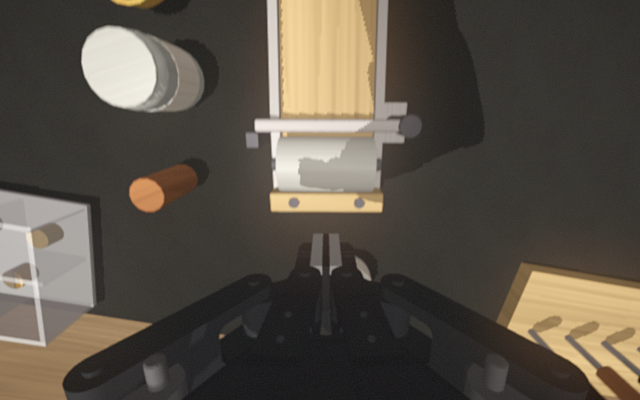

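View pics/s5.png

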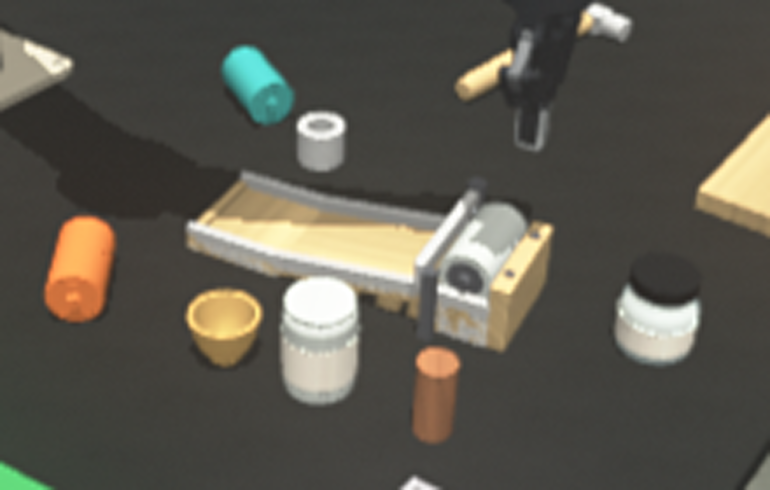

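The wrist view shows the bar straight across the lane from the pivot (410,126) to its end at (257,125), beside the catch post. The roller is square in its seat at (327,165) against the stop (row 193). The scene crop agrees, the bystanders look unmoved, and the gripper is clear at 198 mm. Handing in.

Run:
```python
from h import *
d=dict(np.load('wrist.npz')); q=lambda u,v,z: w2r(ray(d,u,v,z)).round(1)
p,t=q(410,126,72),q(257,125,72); print('bar',p,t,'deg',np.degrees(np.arctan2(*(t-p)[[1,0]])),'roller',q(275,165,56),q(380,165,56))
finish_job(); print(read_state()['clock'])
```

```text
bar [54.1 70.1 72. ] [ 53.9 -55.5  72. ] deg -90.09123524058403 roller [ 90.  -45.3  56. ] [89.4 50.4 56. ]
the job is handed in; nothing more can be done
the job is handed in; nothing more can be done
```

The roller is in its seat against the stop, the keeper bar is closed behind it, and the job was handed in at about 21.8 s of the 64 s allowed.

**Roller:** I pushed it up the lane with the fingertips at about 25–30 mm/s. It went over the step and rolled the last few millimetres into the seat by itself. I then pressed it against the stop at about 8 N.

**First push:** My first contact did not move the roller properly. The fingertips were tilted back, friction nearly locked the roller, and the force reached about 19 N. I backed off on the level apron and pushed again with the fingers upright, then leaning forward. After that the pushing forces I read stayed below about 9 N.

**Keeper bar:** It was already partly swung round at the start. I swung it on until its end stop held it, at about 17 N of total force.

**Last checks:**
- **Bar:** it measured −90.1° to the lane, where fully closed is −90°.
- **Roller:** it lay square at x of about 89–90 mm, against a nominal 88 mm, which is within the measuring error.
- **Surroundings:** the gripper was clear of everything. The bystanders in the last pictures looked unmoved by eye, but the die was out of frame and I did not measure any of them.

No check failed or disagreed.

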